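# Tip the tray of garlic into the crate

### The arm

A 7-joint arm with a two-finger parallel gripper is mounted at the origin on a cart in front of the work surface, level with it; the furniture and walls round the work are solid. World frame = base frame: x ahead of the robot, y to its left, z up, the work surface at z = 0. Lengths are in m, angles in degrees, forces in N, time in s.
With the tool pointing down it reaches from about 0.35 to 0.775 m from the base axis. Payload 3.1 kg.
Tool frame: the origin (TCP) lies on the centre line of the jaws, within the pads' length; the fingertips stand 17 mm ahead of it and the grasp point (between the pads) lies 2 mm behind it (robot.tip_reach is the distance from the TCP to the fingertips, in m); z points along the fingers, y is the direction in which the jaws open and shut (so a half turn about z gives the same grasp; the last joint's range is limited). The gripper opens to 85 mm and grips with 20 to 120 N. Pads are 22 mm wide; open, the fingers measure 114 mm over their backs; the gripper's body (76 mm by 85 mm) begins 54 mm behind the grasp point. The pads swing forward as they close: fully open they stand 13 mm farther back than shut.
Start: joints at [-72.806, 17.813, 0.802, 86.603, -0.252, 75.585, -1.558], TCP at [0.184, 0.518, 0.248] pointing down, gripper open.
Joint ranges: [-154.91, 154.91], [-16.99, 109.72], [-72.82, 74.43], [7.12, 147.25], [-82.49, 262.49], [11.32, 116.49], [-174.64, 174.64]. Speed limits (degrees/s): [159.86, 159.86, 180, 180, 180, 180, 180].

### API

Orientations are given as [roll, pitch, yaw] about the fixed x, y, z axes, in that order (R = Rz(yaw) Ry(pitch) Rx(roll)).
In Python, from station import robot, fingers, vision, workorder, recognise gives the robot as it stands. Calls block until the motion is done:
- robot.move_to(position, orientation): joint-space move of the TCP to a pose.
- robot.line_to(position, orientation=None, velocity=0.15, f_stop=None): straight line of the TCP; orientation=None keeps the orientation; velocity is the mean speed in m/s. With f_stop (N) it stops when the force on the tool has changed by that much, and returns True; else False.
- robot.move_j(angles): joint-space move.
- fingers.gripper_to(opening, force=None): opening from 0.0 (shut) to 1.0 (fully open); force is the grip in N (None keeps the last); returns when the fingers have stopped.
- robot.pause(seconds).
- robot.inverse_kinematics(position, orientation): joint angles nearest the present ones, or None.
- vision.grab_frame(name): name is "side" or "top" or "wrist"; returns the picture (480x640x3 uint8, red, green, blue); there is no depth.
- vision.calibration(name): a dict with "mtx" (3x3 intrinsics, pixels), "extrinsics" (4x4, takes a point from world to camera coordinates); the wrist camera has in their place "T_tool_cam" (4x4, takes a point from camera to tool coordinates, whose origin is the TCP and whose axes are the flange's). Camera axes: x right, y up, looking along -z (the intrinsics and any distortion apply to the point x, -y, -z); pixel columns grow to the right and rows downward; lengths in m; the calibration is good to about 2 mm. A picture is of the moment at which its call begins: read the wrist's pose just before it. calibration takes no time and is no camera call.
A pose or a line that the arm cannot do raises robot.PlanningError and nothing moves.
- workorder.close_job(): hands the job in, once; it reports no verdict.
Trained networks look in the newest picture that a camera, given by its name, has taken for a name from the list of things; names that differ only in an ending like _2 or _b are one class to them, and where a whole thing is asked for, a point or a joint stands for the part that bears it (a point fixed in the world has none). Each returns a list of dicts, best first, with "p" (0 to 1); they miss things now and then, are a little off and sometimes report something else, mostly with a low value. They report only what shows in the picture. A call takes as long as a camera call. They do not tell look-alikes from the thing itself.
- recognise(label, camera): "rect" ([centre column, centre row, width, height] in pixels, round what is visible of it).
Readings, each from a call of its own:
- robot.current_time_s(): time.
- robot.current_joint_positions(): joint angles.
- robot.current_dq(): joint speeds.
- robot.current_joint_torque(): joint torques, N m.
- robot.current_tool_pos(): TCP position.
- robot.current_eef_rot(): TCP orientation.
- robot.current_contact_force(): force on the tool from outside, world axes, zero at the start.
- robot.current_torque(): the same for the moment, N m.
- robot.current_finger_gap(): opening from 0.0 (shut) to 1.0 (fully open).
Only numpy, scipy, OpenCV 4.12 (cv2) and the standard library are available. Lean on these libraries where they do the work, as an engineer would, in place of code of your own. Each camera call takes 0.05 s, during which the arm holds its last target. There are 200 camera calls.

### The job

Gently slide the blue tray of garlic along its stand, away from you, until both of its side pins are fully home in the two steel hooks; then tip it up by the lip on its near side, with the pins staying in the hooks, so that all three bulbs roll into the wooden crate. Let the empty tray gently back down, never letting it fall, so that it lies flat on its stand. Do not touch the bulbs, and leave the crate and everything else on the worktop where they stand.

Things in the scene. Friction and masses are not known exactly. Their poses are not given: they have to be found in the camera images.
- stand: Pale wooden stand, fixed: two side boards (x -160 to 30, outer faces y +-146, 164 mm high), open between them but for two bars below z = 60 mm. Inside each board a level ledge, top at z = 130 mm, inner edge at y = +-84: the tray slides on them along x. Origin on the worktop under the middle of the homed pins; x from the robot's side to the crate (sliding direction), y left, z up.
- tray: Loose blue tray, 0.21 to 0.42 kg, 20 to 45 mm short of home at the start; sliding it takes 2 to 7 N. Origin midway between its pins at underside level; x to the pouring end, z up. Floor 5 mm, x -115 to 0, 212 mm wide; side walls 50 mm high; back wall (outer face x = -115, 70 mm high, facing the robot) can be pushed. Spout rises from x = 0 to x = 47, z = 20 mm.
- lip (a point): Middle of the black bead (10 mm thick, 72 mm long along y) on the edge of the tray's lip, at x = -132, z = 67 mm of the tray. The lip is a solid flange, 6 mm thick, level with the top of the back wall, standing out 22 mm: lift it from below with fingers slanting forward and down under it. Bulbs roll out at about 1.2 rad of tip; far beyond 1.3 rad the tray falls over forward.
- pin_left (a point): Left steel pin of the tray, 9.6 mm thick, lying along y; point on its axis, at x = 0, y = +118, z = 5.5 mm in the tray's frame.
- pin_right (a point): Right steel pin of the tray, the same at y = -118 mm.
- crate: Loose open slatted wooden crate beyond the stand, under the spout: 170 (x) x 270 (y) x 80 mm, walls 8 mm, 0.7 kg. Origin at the centre of its underside.
- garlic_0: Garlic bulb, about 56 mm across and high, 34 g, one of three standing side by side in the tray at the start. Origin at the middle of its underside.
- garlic_1: Garlic bulb, about 56 mm across and high, 34 g, one of three standing side by side in the tray at the start. Origin at the middle of its underside.
- garlic_2: Garlic bulb, about 56 mm across and high, 34 g, one of three standing side by side in the tray at the start. Origin at the middle of its underside.
- mug: Dark green mug, 86 x 116 x 94 mm, left of the stand; a bystander. Origin under its centre.
- salt: Glass salt shaker with a grey cap, 44 x 44 x 90 mm, beside the stand; a bystander. Origin under its centre.
- pepper: Dark wooden pepper mill, 58 x 58 x 150 mm, beside the stand; a bystander. Origin under its centre.
- home_left (a point): Point on the stand where the axis point of the left pin lies when it is home in its hook (x = 0, y = +118, z = 135.5 mm in the stand's frame). The steel hook there is open towards the robot: a stop halts the pin and a roof 12 mm above the ledge keeps it down, so that the homed tray turns about its pins as on a hinge.
- home_right (a point): The same for the right pin (y = -118 mm).
Not all that is in view belongs to the job. What is shaped like the garlic_0 but green is not meant.

How it is judged (in metres and radians):
On the way, in this order (a step that is already met when the one before it is completed fails the run):
1. The tray lies flat with both pins home in the hooks (within 6 mm) (x of each of pin_left, pin_right in the frame of stand above -0.006 m and z of each of pin_left, pin_right in the frame of stand below 0.145 m and angle between tray's own z axis and vertical below 0.12 rad), for 0.1 s.
2. The tray is tipped up by more than 0.8 rad with both pins still in the hooks (within 15 mm of home) (angle between tray's own z axis and vertical above 0.8 rad and distance between pin_left and home_left below 0.015 m and distance between pin_right and home_right below 0.015 m), for 0.1 s.
At the end, for the whole second after the job is handed in: All three bulbs lie at rest inside the crate, below its rim; the crate stands upright within 40 mm of where it was; the empty tray lies at rest flat (within 0.07 rad) on both ledges of its stand, its pins no more than 60 mm short of home (x of garlic_0 in the frame of crate between -0.085 and 0.085 m and y of garlic_0 in the frame of crate between -0.135 and 0.135 m and z of garlic_0 in the frame of crate between -0.005 and 0.08 m and linear speed of each of garlic_0, garlic_1, garlic_2 below 0.05 m/s and x of garlic_1 in the frame of crate between -0.085 and 0.085 m and y of garlic_1 in the frame of crate between -0.135 and 0.135 m and z of garlic_1 in the frame of crate between -0.005 and 0.08 m and x of garlic_2 in the frame of crate between -0.085 and 0.085 m and y of garlic_2 in the frame of crate between -0.135 and 0.135 m and z of garlic_2 in the frame of crate between -0.005 and 0.08 m and angle between tray's own z axis and vertical below 0.07 rad and z of tray in the frame of stand between 0.124 and 0.138 m and x of tray in the frame of stand above -0.06 m and linear speed of tray below 0.03 m/s and angle between crate's own z axis and vertical below 0.05 rad and distance of crate from where it was at the start of the episode below 0.04 m); the robot touches nothing.
It fails at once if The tray is forced: the fingers press on it with more than 60 N (contact force between the fingers and tray above 60 N).
It fails at once if A bulb is touched by the robot (more than 1 N) (contact force between any of the fingers, the arm and garlic_0 above 1 N or contact force between any of the fingers, the arm and garlic_1 above 1 N or contact force between any of the fingers, the arm and garlic_2 above 1 N).
It fails at once if The tray falls or is slammed: it turns faster than 5 rad/s (angular speed of tray above 5 rad/s).
It fails at once if A bystander (mug, salt shaker or pepper mill) is shifted by more than 40 mm (distance of any of mug, salt, pepper from where it was at the start of the episode above 0.04 m).
It also fails if it takes over 56 s, if anything falls off the work surface, if the arm or the gripper's body presses on something with over 40 N, if the wrist force passes 120 N, or if a joint passes its speed limit or range.

## Working session

There is one attempt and no reset: what is moved stays moved. The work goes in short steps, each a Python script; the robot and the scene stay as the last script left them, time stands still between calls to the robot, and variables do not carry over. Pictures are saved under pics/ and viewed, on a budget of 10 in all, crops included, one or two more only if the job needs it, and the job is handed in when it is done.

```bash
mkdir -p pics; ls; python3 - <<'E'
from station import robot, fingers, vision, workorder, recognise
import cv2, numpy as np
for c in ["side","top"]:
    im=vision.grab_frame(c); cv2.imwrite(f"pics/{c}0.png",im[:,:,::-1])
    k=vision.calibration(c); print(c,k)
    for l in ["tray","stand","lip","pin_left","pin_right","crate","garlic_0","home_left","home_right","mug","salt","pepper"]:
        try: print(l,[(round(d["p"],2),np.round(d["rect"]).tolist()) for d in recognise(l,c)][:5])
        except Exception as e: print(l,e)
print(robot.current_time_s(),robot.current_tool_pos(),robot.current_eef_rot())
E
```

```text
pics
side {'mtx': array([[559.2285976 ,   0.        , 318.12295114],
       [  0.        , 559.2285976 , 239.31382505],
       [  0.        ,   0.        ,   1.        ]]), 'extrinsics': array([[-0.94335761, -0.33127827, -0.01819694,  0.51258307],
       [ 0.16417758, -0.5137714 ,  0.84207165, -0.25608725],
       [-0.28830911,  0.79138717,  0.53905863, -1.4087383 ],
       [ 0.        ,  0.        ,  0.        ,  1.        ]])}
tray [(0.79, [340.0, 210.0, 76.0, 59.0])]
stand [(0.44, [356.0, 202.0, 14.0, 16.0])]
lip [(0.81, [342.0, 212.0, 81.0, 58.0])]
pin_left [(0.86, [342.0, 214.0, 78.0, 58.0])]
pin_right [(0.84, [340.0, 212.0, 74.0, 57.0])]
crate [(0.63, [278.0, 233.0, 76.0, 72.0])]
garlic_0 [(0.72, [349.0, 209.0, 13.0, 13.0]), (0.7, [357.0, 201.0, 16.0, 12.0]), (0.59, [338.0, 220.0, 20.0, 15.0])]
home_left [(0.58, [338.0, 233.0, 98.0, 103.0])]
home_right [(0.85, [340.0, 234.0, 100.0, 104.0]), (0.2, [357.0, 200.0, 17.0, 19.0])]
mug [(0.72, [317.0, 358.0, 35.0, 51.0]), (0.72, [342.0, 214.0, 80.0, 58.0])]
salt [(0.89, [337.0, 322.0, 16.0, 34.0])]
pepper []
top {'mtx': array([[508.62
[... 759 characters left out ...]
, 95.0])]
crate [(0.81, [373.0, 188.0, 113.0, 54.0])]
garlic_0 [(0.82, [396.0, 260.0, 19.0, 28.0]), (0.74, [369.0, 258.0, 20.0, 25.0]), (0.74, [170.0, 286.0, 42.0, 41.0]), (0.65, [443.0, 302.0, 16.0, 22.0]), (0.56, [341.0, 256.0, 18.0, 27.0])]
home_left [(0.83, [373.0, 246.0, 130.0, 94.0])]
home_right [(0.73, [371.0, 244.0, 134.0, 94.0])]
mug [(0.84, [170.0, 288.0, 41.0, 42.0]), (0.4, [370.0, 251.0, 104.0, 84.0])]
salt [(0.73, [369.0, 252.0, 104.0, 86.0]), (0.58, [229.0, 291.0, 19.0, 15.0]), (0.24, [370.0, 246.0, 128.0, 92.0])]
pepper [(0.81, [464.0, 262.0, 36.0, 24.0]), (0.28, [369.0, 249.0, 105.0, 83.0])]
1.3 [0.18432571 0.5182174  0.24830956] [1.79997342e+02 7.31996770e-04 1.60420362e+02]
```

```bash
python3 - <<'E'
import cv2
a=cv2.imread("pics/top0.png")[140:330,270:510]; cv2.imwrite("pics/topc.png",cv2.resize(a,None,fx=3.3,fy=3.15,interpolation=cv2.INTER_CUBIC)[:600,:800])
a=cv2.imread("pics/side0.png")[170:400,220:440]; cv2.imwrite("pics/sidec.png",cv2.resize(a,None,fx=2.6,fy=2.6,interpolation=cv2.INTER_CUBIC))
E
```

```text
(no output)
```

View pics/topc.png

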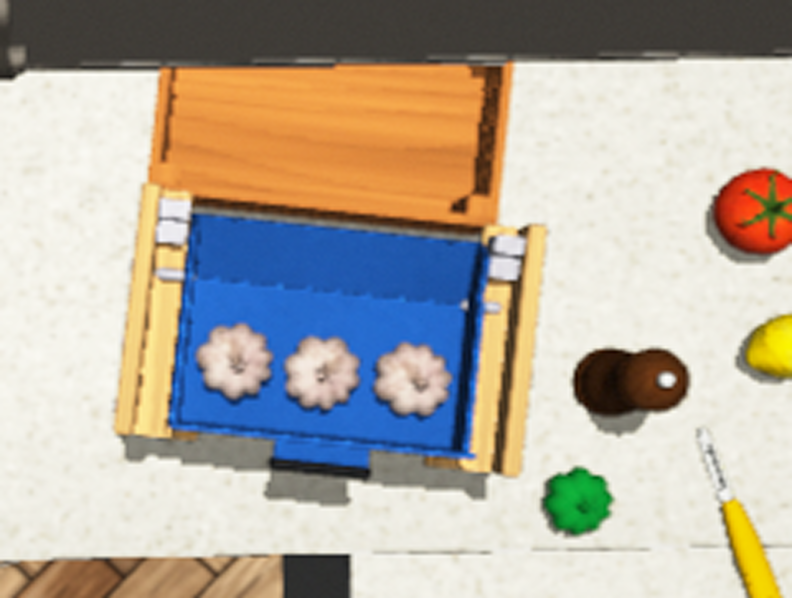

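View pics/top0.png

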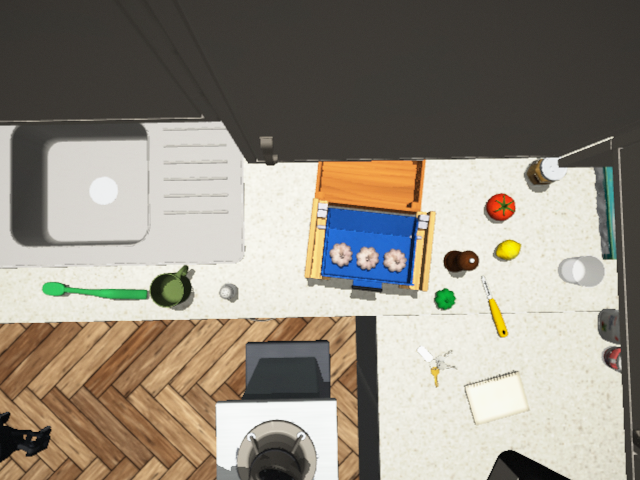

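View pics/sidec.png

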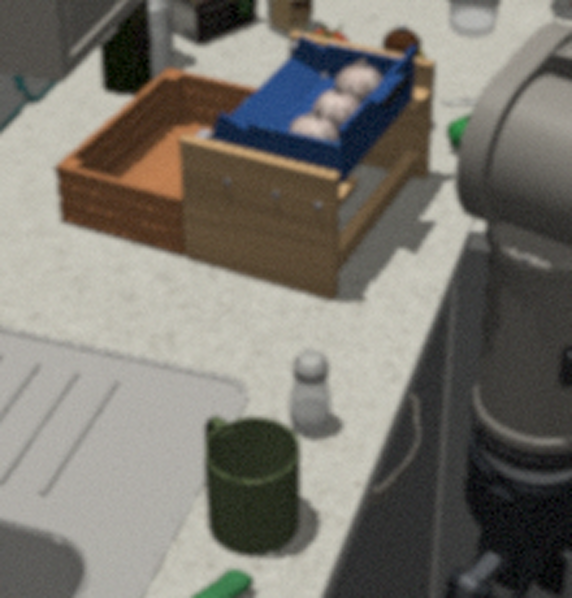

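The top view shows the tray with three white bulbs at (341,256), (369,258) and (396,260). The green one at (443,302) lies on the worktop and is the decoy. Crop positions:

| Feature | Crop pixels |
|---|---|
| Board corners | (145,185), (118,433), (545,227), (522,474) |
| Pins | (170,273), (490,308) |
| Lip bead ends | (272,465), (370,473) |

The salt shaker and mug are to the left, clear of the work. Next I'll fit the stand pose and the tray offset, then check IK.

```bash
cat > h.py <<'E'
import numpy as np, cv2
from scipy.optimize import least_squares
from scipy.spatial.transform import Rotation as Ro
from station import robot, fingers, vision, workorder, recognise
def proj(c,P,E=None):
    k=vision.calibration(c); E=k["extrinsics"] if E is None else E
    p=np.c_[P,np.ones(len(P))]@E.T[:,:3]; p=p*[1,-1,-1]; q=p@k["mtx"].T
    return q[:,:2]/q[:,2:]
def S(P,s):   # stand -> world
    c,n=np.cos(s[2]),np.sin(s[2]); P=np.atleast_2d(P).astype(float)
    return np.c_[s[0]+c*P[:,0]-n*P[:,1], s[1]+n*P[:,0]+c*P[:,1], P[:,2]]
def ori(a,s,flip=1): # tool z slanting a rad below horizontal, tool y along +-stand y
    z=np.array([np.cos(a),0,-np.sin(a)]); y=np.array([0,flip,0.]); R=np.c_[np.cross(y,z),y,z]
    return Ro.from_matrix(Ro.from_euler('z',s[2]).as_matrix()@R).as_euler('xyz',degrees=True)
E
python3 - <<'E'
from h import *
px=np.array([(145,185),(118,433),(545,227),(522,474),(170,273),(490,308),(272,465),(370,473)])/[3.3,3.15]+[270,140]
def pts(s):
    d=s[3]; return np.array([(.03,.146,.164),(-.16,.146,.164),(.03,-.146,.164),(-.16,-.146,.164),(d,.116,.1355),(d,-.116,.1355),(d-.132,.036,.2),(d-.132,-.036,.2)])
r=least_squares(lambda s:(proj("top",S(pts(s),s))-px).ravel(),[.55,-.1,-.1,-.03],loss='soft_l1',x_scale=[.1,.1,.1,.01])
s=r.x; print(s, np.round(proj("top",S(pts(s),s))-px,1).tolist())
np.save("s.npy",s)
print("base px",proj("top",np.array([[0,0,0.]])),"lip",S([s[3]-.132,0,.197],s))
print("side check",proj("side",S([(-.16,.146,.164),(.03,.146,.164),(-.16,.146,0),(-.16,-.146,.164)],s)).round())
for f in (1,-1):
  for a in (30,40,50,60,75,90):
    for p in ([-.19,0,.15],[-.12,0,.15],[-.135,0,.20],[-.02,0,.28]):
      q=robot.inverse_kinematics(S(p,s)[0],ori(np.radians(a),s,f)); print(f,a,p,None if q is None else np.round(q).astype(int).tolist())
E
```

```text
[ 0.61894438 -0.24838642 -0.12868359 -0.03495897] [[-0.9, -1.0], [-1.5, 0.6], [1.0, -0.9], [0.0, 1.1], [0.8, 0.5], [-0.4, -0.1], [-0.4, -0.6], [1.5, 0.3]]
base px [[276.29270283 459.02368761]] lip [[ 0.45336587 -0.22696079  0.197     ]]
side check [[349. 238.]
 [289. 223.]
 [349. 286.]
 [388. 192.]]
1 30 [-0.19, 0, 0.15] None
1 30 [-0.12, 0, 0.15] [94, 27, -61, 141, 202, 28, -75]
1 30 [-0.135, 0, 0.2] [101, 11, -62, 140, 233, 28, -113]
1 30 [-0.02, 0, 0.28] [88, 12, -61, 123, 246, 12, -136]
1 40 [-0.19, 0, 0.15] [105, 8, -62, 142, 251, 23, -129]
1 40 [-0.12, 0, 0.15] [91, 18, -60, 135, 223, 12, -105]
1 40 [-0.135, 0, 0.2] None
1 40 [-0.02, 0, 0.28] [76, 9, -50, 115, -41, 15, 147]
1 50 [-0.19, 0, 0.15] None
1 50 [-0.12, 0, 0.15] [70, 10, -40, 128, -54, 12, 166]
1 50 [-0.135, 0, 0.2] [-28, -3, 63, 129, -43, 21, 154]
1 50 [-0.02, 0, 0.28] [46, 8, -20, 107, -21, 29, 124]
1 60 [-0.19, 0, 0.15] [65, 2, -31, 128, -29, 25, 142]
1 60 [-0.12, 0, 0.15] [49, 9, -20, 121, -20, 24, 128]
1 60 [-0.135, 0, 0.2] [51, 3, -20, 119, -20, 32, 128]
1 60 [-0.02, 0, 0.28] [-6, 12, 37, 99, -25, 45, 125]
1 75 
[... 990 characters left out ...]
 0.28] [-1, 7, 31, 109, -34, 32, -44]
-1 60 [-0.19, 0, 0.15] [-17, 0, 53, 131, -32, 26, -35]
-1 60 [-0.12, 0, 0.15] [-30, 17, 71, 123, -57, 37, -18]
-1 60 [-0.135, 0, 0.2] [-31, 2, 65, 121, -27, 33, -44]
-1 60 [-0.02, 0, 0.28] [-19, 14, 55, 100, -33, 48, -49]
-1 75 [-0.19, 0, 0.15] [-19, 9, 54, 119, -20, 44, -51]
-1 75 [-0.12, 0, 0.15] [-12, 17, 47, 110, -26, 47, -49]
-1 75 [-0.135, 0, 0.2] [-15, 12, 49, 108, -19, 52, -55]
-1 75 [-0.02, 0, 0.28] [6, 19, 23, 83, -14, 65, -66]
-1 90 [-0.19, 0, 0.15] [-15, 20, 51, 106, -18, 62, -55]
-1 90 [-0.12, 0, 0.15] [-14, 29, 52, 96, -25, 67, -52]
-1 90 [-0.135, 0, 0.2] [-17, 25, 55, 95, -22, 72, -54]
-1 90 [-0.02, 0, 0.28] [-11, 39, 61, 67, -33, 91, -54]
```

The side view agrees: predicted near and far board corners (349,238) and (289,223), against (350,238) and (290,224) seen. So the stand fit holds to 1–2 mm, and the tray is 35 mm short of home. Next I'll swing over with closed fingers and check IK along the whole push and tip path.

```bash
cat >> h.py <<'E'
B=np.array([-.132,.067]); TIP=robot.tip_reach; W=.011
def corner_tcp(corner,a,s):  # front corner of closed tip (x,z in stand) -> world TCP, orientation
    d=np.array([np.cos(a),-np.sin(a)]); n=np.array([np.sin(a),np.cos(a)])
    t=np.array(corner)-W*n-TIP*d
    return S([t[0],0,t[1]],s)[0], ori(a,s,-1)
def tip_pose(th,s,beta0=60,beta1=35,L=.018,gap=0.,px=0.,thm=1.25):
    b=np.radians(beta0+(beta1-beta0)*np.clip(th/thm,0,1)); d=np.array([np.cos(b),-np.sin(b)]); n=np.array([np.sin(b),np.cos(b)])
    c=B-(.005+gap)*n+L*d-[0,.0055]       # relative to pin axis, tray frame
    R=np.array([[np.cos(th),np.sin(th)],[-np.sin(th),np.cos(th)]])
    return corner_tcp(R@c+[px,.1355],b+th,s)
E
python3 - <<'E'
from h import *
s=np.load("s.npy"); print("tip",TIP)
fingers.gripper_to(0.0,20)
robot.move_to([.15,.42,.42],robot.current_eef_rot())
q=np.array(robot.current_joint_positions()); print(q.round())
q[0]=28; q[6]=-45; robot.move_j(q)
print(robot.current_tool_pos(),robot.current_eef_rot())
robot.move_to(S([-.23,0,.35],s)[0],ori(np.radians(70),s,-1))
print(np.round(robot.current_joint_positions()))
a=np.radians(60)
for c in ([-.225,.27],[-.225,.144],[-.11,.144]):
    q=robot.inverse_kinematics(*corner_tcp(c,a,s)); print(c,None if q is None else np.round(q).tolist())
for b1 in (20,35):
  for th in (0,.3,.6,.9,1.1,1.25):
    p=tip_pose(th,s,beta1=b1); q=robot.inverse_kinematics(*p); print(b1,th,p[0].round(3),None if q is None else np.round(q).tolist())
print(robot.current_time_s(), robot.current_contact_force())
E
```

```text
tip 0.017
[-73.   4.   1.  80.  -0.  96.  -2.]
[ 0.38334708 -0.22804398  0.41857267] [-1.79905388e+02  5.69813640e-02  1.63813309e+01]
[ 31.  -9.   2. 105.  -9.  67. -62.]
[-0.225, 0.27] [31.0, -15.0, 7.0, 122.0, -18.0, 47.0, -50.0]
[-0.225, 0.144] [24.0, -5.0, 15.0, 135.0, -31.0, 28.0, -33.0]
[-0.11, 0.144] [28.0, 7.0, 3.0, 122.0, -28.0, 25.0, -44.0]
20 0 [ 0.475 -0.23   0.188] [28.0, 2.0, 4.0, 122.0, -24.0, 31.0, -47.0]
20 0.3 [ 0.498 -0.233  0.226] [29.0, 5.0, -1.0, 109.0, -11.0, 45.0, -63.0]
20 0.6 [ 0.53  -0.237  0.256] [28.0, 12.0, -3.0, 95.0, -4.0, 59.0, -71.0]
20 0.9 [ 0.57  -0.242  0.274] [27.0, 21.0, -6.0, 80.0, 1.0, 73.0, -76.0]
20 1.1 [ 0.598 -0.246  0.279] [27.0, 28.0, -9.0, 68.0, 4.0, 82.0, -79.0]
20 1.25 [ 0.62  -0.248  0.28 ] [26.0, 34.0, -11.0, 59.0, 6.0, 89.0, -81.0]
35 0 [ 0.475 -0.23   0.188] [28.0, 2.0, 4.0, 122.0, -24.0, 31.0, -47.0]
35 0.3 [ 0.497 -0.233  0.227] [29.0, 7.0, -1.0, 106.0, -8.0, 50.0, -66.0]
35 0.6 [ 0.53  -0.237  0.258] [28.0, 16.0, -5.0, 88.0, -1.0, 69.0, -74.0]
35 0.9 [ 0.569 -0.242  0.277] [27.0, 29.0, -10.0, 67.0, 5.0, 88.0, -80.0]
35 1.1 [ 0.598 -0.246  0.283] [26.0, 39.0, -13.0, 51.0, 10.0, 102.0, -82.0]
35 1.25 [ 0.62  -0.249  0.284] [23.0, 48.0, -14.0, 35.0, 13.0, 114.0, -82.0]
5.8917 [0.4337932  0.02882982 0.42296759]
```

```bash
python3 - <<'E'
from h import *
s=np.load("s.npy"); a=np.radians(60)
robot.line_to(*corner_tcp([-.225,.27],a,s))
robot.line_to(*corner_tcp([-.225,.144],a,s))
robot.line_to(*corner_tcp([-.158,.144],a,s),velocity=.06)
print(robot.current_contact_force())
st=robot.line_to(*corner_tcp([-.105,.144],a,s),velocity=.02,f_stop=14)
t=robot.current_tool_pos(); p0=corner_tcp([-.115,.144],a,s)[0]
dx=(np.array(t)-p0)@[np.cos(s[2]),np.sin(s[2]),0]
print(st,"tcp-expected home",dx,robot.current_contact_force(),robot.current_time_s())
np.save("dx.npy",dx)
for c in ("top","wrist"):
    im=vision.grab_frame(c); cv2.imwrite(f"pics/{c}1.png",im[:,:,::-1])
a=cv2.imread("pics/top1.png")[190:300,290:450]; cv2.imwrite("pics/top1c.png",cv2.resize(a,None,fx=5,fy=5,interpolation=cv2.INTER_CUBIC))
E
```

```text
[-0.26366897 -0.26358609 -0.31658133]
True tcp-expected home 0.00328708858811035 [-0.11042862  0.51108808 -0.27726598] 10.9083
```

View pics/top1c.png

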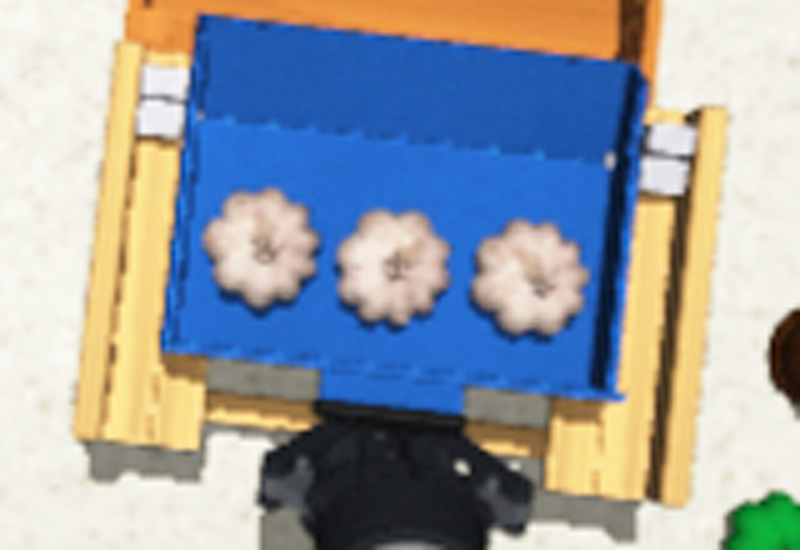

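The tray slid in square and its pins are under the white hooks. Its rear edge runs (165,352) to (615,398), parallel to the stand. I'll push once more to confirm the stop is hard, then start tipping.

```bash
python3 - <<'E'
from h import *
s=np.load("s.npy"); a=np.radians(60); u=np.array([np.cos(s[2]),np.sin(s[2]),0])
p0=corner_tcp([-.115,.144],a,s)[0]
st=robot.line_to(*corner_tcp([-.105,.144],a,s),velocity=.015,f_stop=20)
dx=(np.array(robot.current_tool_pos())-p0)@u; print(st,dx,robot.current_contact_force())
robot.pause(.3); print((np.array(robot.current_tool_pos())-p0)@u,robot.current_contact_force(),robot.current_time_s())
E
```

```text
True 0.0033753608076767774 [-0.02597594  0.93621809 -0.27812527]
0.0030941215823428988 [0.21260893 0.92687872 0.25029946] 11.725
```

```bash
cat > arc.py <<'E'
from h import *
s=np.load("s.npy"); K=dict(beta1=25,px=.002)
def arc(ths,v=.04,**k):
    for th in ths:
        robot.line_to(*tip_pose(th,s,**{**K,**k}),velocity=v)
def shot(c,name,box=None,f=1):
    im=vision.grab_frame(c)[:,:,::-1]
    if box: im=cv2.resize(im[box[0]:box[1],box[2]:box[3]],None,fx=f,fy=f,interpolation=cv2.INTER_CUBIC)
    cv2.imwrite(f"pics/{name}.png",im)
E
python3 - <<'E'
from arc import *
a=np.radians(60)
robot.line_to(*corner_tcp([-.136,.144],a,s),velocity=.04)
arc([0],gap=.008); print(robot.current_contact_force())
arc([0],.03); print(robot.current_contact_force())
arc([.15]); print(robot.current_contact_force())
arc([.3]); print(robot.current_contact_force(),robot.current_time_s())
shot("side","side2",(170,280,240,400),5)
E
```

```text
[-0.62019588 -0.77432715  0.45252922]
[-0.86217883  0.2326286  -1.1899875 ]
[-2.74491441  1.52754931 -0.54700314]
[-2.17285123 -0.14858552 -1.03727099] 15.2417
```

View pics/side2.png

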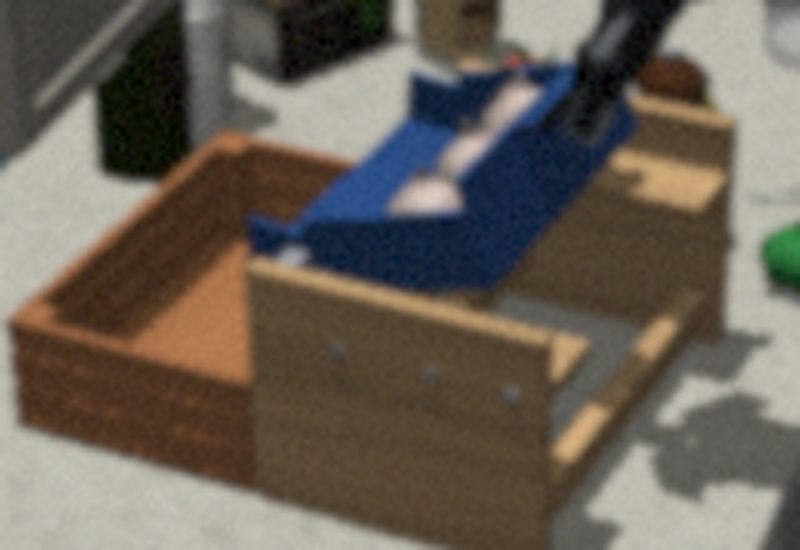

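The tray is lifting on the fingers with its pins in the hooks, at about 0.3 rad. The bulbs are still in the tray. I'll continue slowly.

```bash
python3 - <<'E'
from arc import *
for th in (.5,.7,.9,1.0,1.08):
    arc([th],.03); print(th,robot.current_contact_force().round(1))
robot.pause(.3)
print(robot.current_time_s()); shot("side","side3",(150,280,240,400),4.6)
E
```

```text
0.5 [-0.4 -0.5 -0.3]
0.7 [-1.3 -0.2 -0.9]
0.9 [-0.6 -0.2  0.9]
1.0 [-0.1  0.1 -0.6]
1.08 [ 0.2  0.1 -0.3]
20.1833
```

View pics/side3.png

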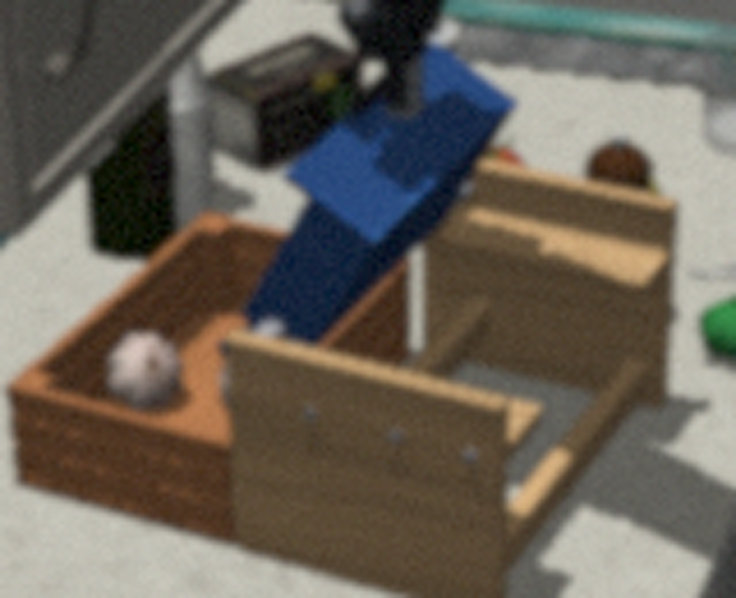

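One bulb is in the crate at crop (142,368), and maybe another is hidden behind the board at (228,375). I'll tip further in small steps and count with the top camera.

```bash
python3 - <<'E'
from arc import *
for th in (1.14,1.19,1.22):
    arc([th],.02); robot.pause(.4); print(th,robot.current_contact_force().round(1))
    for c in ("top","side"):
        vision.grab_frame(c); print(c,[(round(d["p"],2),np.round(d["rect"]).tolist()) for d in recognise("garlic_0",c)])
print(robot.current_time_s())
shot("top","top4",(140,260,300,440),5)
E
```

```text
1.14 [-0.5  0.1 -0.5]
top [(0.9, [443.0, 302.0, 17.0, 21.0]), (0.85, [368.0, 186.0, 22.0, 23.0]), (0.57, [350.0, 213.0, 49.0, 47.0])]
side [(0.52, [269.0, 232.0, 13.0, 20.0]), (0.51, [398.0, 221.0, 17.0, 13.0])]
1.19 [-0.3 -0.2  0.1]
top [(0.8, [442.0, 300.0, 18.0, 20.0]), (0.73, [369.0, 186.0, 19.0, 24.0])]
side [(0.67, [270.0, 233.0, 15.0, 23.0]), (0.57, [400.0, 222.0, 16.0, 12.0]), (0.17, [317.0, 355.0, 36.0, 48.0])]
1.22 [-0.7 -0.3  0.3]
top [(0.76, [369.0, 187.0, 20.0, 26.0]), (0.61, [444.0, 299.0, 19.0, 22.0]), (0.4, [366.0, 164.0, 8.0, 11.0])]
side [(0.7, [269.0, 233.0, 18.0, 21.0]), (0.7, [398.0, 220.0, 14.0, 15.0]), (0.57, [320.0, 192.0, 53.0, 67.0]), (0.43, [338.0, 235.0, 98.0, 103.0])]
23.5083
```

View pics/top4.png

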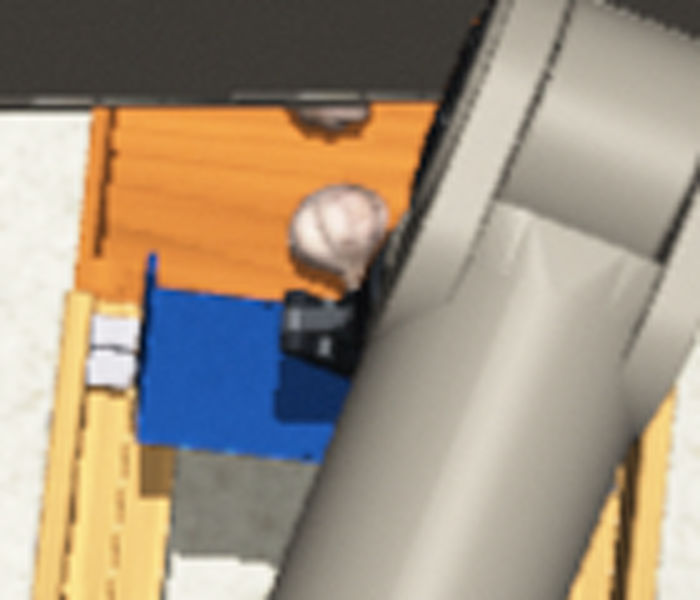

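Two bulbs are visible in the crate, at crop (338,230) and (330,115). The third could be under the arm or still in the tray, so I'll check with the wrist camera and cross-projection.

```bash
python3 - <<'E'
from arc import *
k=vision.calibration("top"); E=np.linalg.inv(k["extrinsics"])
def ray(px,z):
    d=np.linalg.inv(k["mtx"])@[*px,1]; d=E[:3,:3]@(d*[1,-1,-1]); o=E[:3,3]; return o+d*(z-o[2])/d[2]
for p in ((369,187),(366,164)):
    w=ray(p,.04); print(w.round(3),proj("side",w[None]).round())
vision.grab_frame("wrist"); print([(round(d["p"],2),np.round(d["rect"]).tolist()) for d in recognise("garlic_0","wrist")])
a=vision.grab_frame("wrist")[:,:,::-1]; b=vision.grab_frame("side")[:,:,::-1][140:300,230:400]
cv2.imwrite("pics/c5.png",np.hstack([cv2.resize(a,(400,300)),cv2.resize(b,(400,300),interpolation=cv2.INTER_CUBIC)]))
E
```

```text
[ 0.707 -0.256  0.04 ] [[296. 231.]]
[ 0.768 -0.25   0.04 ] [[278. 229.]]
[(0.93, [364.0, 111.0, 50.0, 59.0]), (0.78, [306.0, 90.0, 54.0, 59.0]), (0.72, [293.0, 14.0, 56.0, 24.0])]
```

View pics/c5.png

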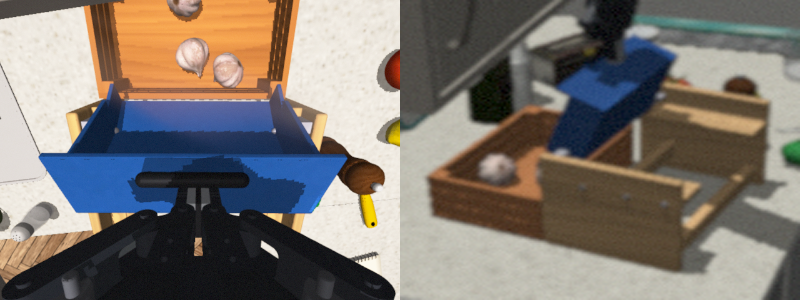

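The wrist view shows all three bulbs in the crate at (185,5), (192,57) and (228,70), and the tray is empty. I'll start lowering and check that the tray follows.

```bash
python3 - <<'E'
from arc import *
a=vision.grab_frame("wrist")[:,:,::-1]
arc([1.16,1.1],.02); robot.pause(.2); print(robot.current_contact_force())
b=vision.grab_frame("wrist")[:,:,::-1]
cv2.imwrite("pics/c6.png",np.hstack([cv2.resize(a,(400,300)),cv2.resize(b,(400,300))]))
E
```

```text
[0.44538914 0.0289395  0.16241298]
```

View pics/c6.png

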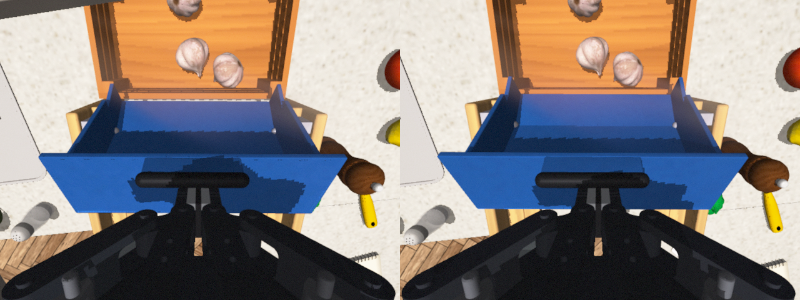

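The lip sits at the same place on the fingers before and after (190,180), so the tray follows. Lowering fully, then withdrawing.

```bash
python3 - <<'E'
from arc import *
a=np.radians(60)
for th in (1.0,.85,.7,.55,.4,.25,.12,.05,0):
    arc([th],.035); 
    print(th,robot.current_contact_force().round(1))
arc([0],.02,gap=.004)
arc([0],.03,gap=.012)
robot.line_to(*corner_tcp([-.15,.150],a,s),velocity=.05)
robot.line_to(*corner_tcp([-.225,.150],a,s),velocity=.08)
robot.line_to(*corner_tcp([-.225,.27],a,s),velocity=.1)
print(robot.current_time_s(),robot.current_contact_force())
b=vision.grab_frame("top")[:,:,::-1][140:300,290:450]; c=vision.grab_frame("side")[:,:,::-1][150:300,240:400]
cv2.imwrite("pics/c7.png",np.hstack([cv2.resize(x,(400,400),interpolation=cv2.INTER_CUBIC) for x in (b,c)]))
E
```

```text
1.0 [-1.2 -0.1 -0.6]
0.85 [-0.9  0.3  0.6]
0.7 [-0.6  1.   0.7]
0.55 [-0.8  0.7  0.4]
0.4 [-1.2 -0.2  0.2]
0.25 [-0.9  0.4  0.2]
0.12 [-1.8 -0.2 -0.5]
0.05 [-1.9 -0.  -0.7]
0 [-2.2  0.6  0. ]
35.125 [-0.21565008  0.19444582  0.21542687]
```

View pics/c7.png

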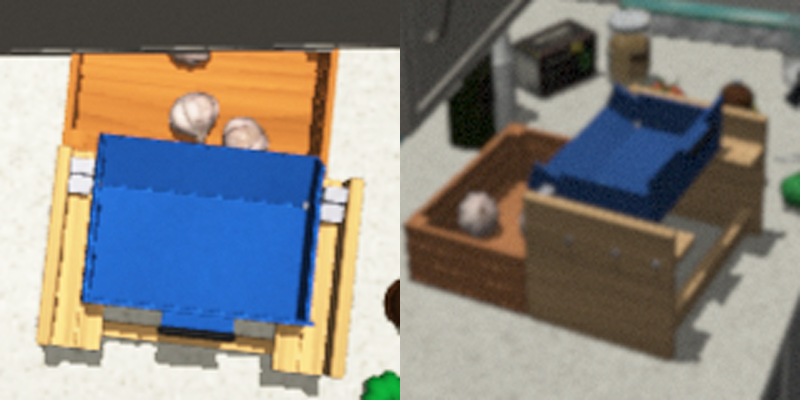

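```bash
python3 - <<'E'
from arc import *
for tilt in (0,.07,.15):
    c,n=np.cos(tilt),np.sin(tilt); r=[]
    for x,y,z in ((-.115,.106,.07),(-.115,-.106,.07),(-.132,0,.067)):
        z-=.0055; r.append((x*c+z*n+.003,y,-x*n+z*c+.1355))
    print(tilt,"side LB,RB",proj("side",S(r[:2],s)).round(1).tolist(),"top lip",proj("top",S(r[2:],s)).round(1).tolist())
im=vision.grab_frame("side")[:,:,::-1]; cv2.imwrite("pics/side8.png",cv2.resize(im[175:245,320:400],None,fx=8,fy=8,interpolation=cv2.INTER_CUBIC))
E
```

```text
0 side LB,RB [[339.6, 216.2], [368.8, 184.5]] top lip [[369.4, 272.1]]
0.07 side LB,RB [[338.1, 213.4], [367.4, 181.9]] top lip [[370.1, 270.1]]
0.15 side LB,RB [[336.1, 210.2], [365.6, 179.0]] top lip [[371.0, 267.6]]
```

View pics/side8.png

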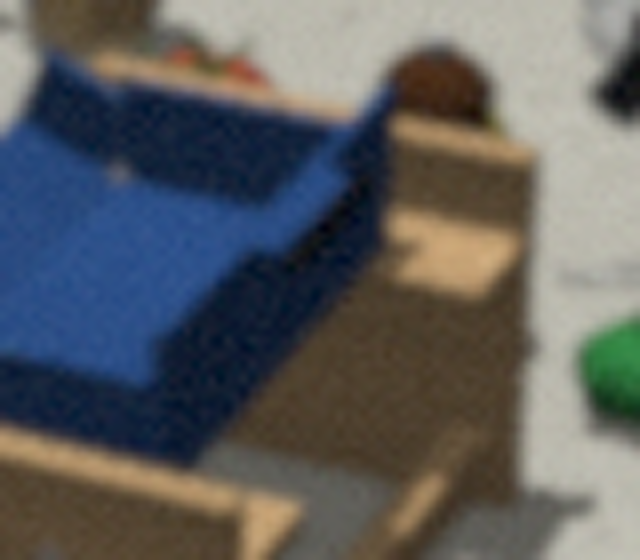

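The rear right corner is at (369,185.6), against a flat prediction of (368.8,184.5). The lip is also at its flat position, so the tray is flat and the hand is clear. Handing in.

```bash
python3 - <<'E'
from station import robot, workorder
print(robot.current_time_s()); print(workorder.close_job())
E
```

```text
35.275
the job is handed in; nothing more can be done
None
```

The three bulbs are in the crate, and the empty tray is back flat on its stand with its pins in the hooks. I handed the job in at 35.3 s of the 56 s allowed; no verdict is reported.

- **Push:** I slid the tray about 35 mm with closed fingers low on its back wall. It stopped at the same place at 14 N and again at 20 N, 3 mm beyond my fitted home position. That is within the fit error. The pins were hidden under the hooks, so I could not see them seated.
- **Tip:** I tipped the tray by its lip to a commanded 1.22 rad, and force readings stayed under 4 N. The wrist picture then showed all three bulbs in the crate and the tray empty.
- **Lowering:** The tray stayed on the fingers where I checked, early in the descent (1.22 to 1.10 rad). The rest of the descent was under slow, controlled motion.
- **Last checks:** After I withdrew, the tray's rear corner and lip were within about 2 px of where a flat tray should appear. In the last top and side pictures the crate and the pepper mill look unmoved, though I did not measure them. The mug and salt shaker were not in those views.
- **Disagreement:** The bulb detector also flagged the green look-alike, the mug and parts of the tray. It never found all three bulbs from the top or side alone, so the count of three rests on the wrist view.

I viewed 11 pictures, one past the budget.

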